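# Press a turned barrel home against the sprung plunger of a checking fixture

## Robot

A 6-joint arm with a two-finger parallel gripper is mounted at the origin on a cart in front of the work surface, level with it; the furniture and walls round the work are solid. World frame = base frame: x ahead of the robot, y to its left, z up, the work surface at z = 0. Lengths are in m, angles in degrees, forces in N, time in s.
With the tool pointing down it reaches from about 0.25 to 0.725 m from the base axis. Payload 9.7 kg.
Tool frame: the origin (TCP) lies at the very end of the fingers, on their centre line; the grasp point (between the pads) lies 19 mm behind it; z points along the fingers, y is the line along which they close (so a half turn about z gives the same grasp; the last joint's range is limited). The gripper opens to 85 mm and grips with 20 to 120 N. Pads are 22 mm wide; open, the fingers measure 114 mm over their backs; the gripper's body (76 mm by 85 mm) begins 54 mm behind the grasp point. The pads swing forward as they close: fully open they stand 13 mm farther back than shut.
Start: joints at [70.932, 4.979, 10.078, 95.1, 0, 90], TCP at [0.18, 0.52, 0.231] pointing down, gripper open.
Joint ranges: [-179.16, 179.16], [-48.56, 103.87], [-65.8, 70.77], [-126.05, 130.52], [-82.76, 87.17], [-180, 180]. Speed limits (degrees/s): [127.2, 127.2, 147.25, 180, 180, 180].

## Interface

Orientations are given as [roll, pitch, yaw] about the fixed x, y, z axes, in that order (R = Rz(yaw) Ry(pitch) Rx(roll)).
In Python, from workcell import bot gives the robot as it stands.
- The arm moves only by the tool arm_command, never from a script. Its argument "series" is a list of rows, each a list of 4 numbers: the shift along the tool's x, y, z in m, then the turn about the tool's z in rad. A call has exactly 5 rows; each row is the pose to reach, as a shift and turn from the pose commanded when the call began, along the tool's axes at that moment; what a row does not reach only later rows make up. A row lasts 1/10 s, in which the tool goes at most 50 mm and 8.59 degrees, less where a joint would pass 70% of its speed; a pose out of reach is approached as far as the arm can. A call with a gripper value outside its range is refused whole. "hand" is the finger opening in m, from 0 to 0.0854, set as the call begins (left out, the last holds). The fingers move at their own pace and stop on an object; "grip_force" is the grip in N (left out, the last holds). Time passes only in rows, so rows that repeat a pose let the fingers close, or fill a call up. It gives the time, the measured TCP pose, the force, the opening and the grip force at its end, in the units of the state.
- bot.get_obs(): the state, without advancing time (a new reading comes with each control period).
- bot.camera(name): name is "scene" or "top" or "wrist"; returns a dict with "color" (400x640x3 uint8, blue, green, red), "camera_matrix" (3x3 intrinsics, pixels), "xyz" and "orientation" of the camera in the world; the wrist camera has in their place "T_tool_cam" (4x4, takes a point from camera to tool coordinates, whose origin is the TCP and whose axes are the flange's). Camera axes: x right, y up, looking along -z (the intrinsics and any distortion apply to the point x, -y, -z); pixel columns grow to the right and rows downward; lengths in m; the calibration is good to about 2 mm. A picture is of the moment at which its call begins: read the wrist's pose just before it. There is no depth.
- bot.job_done(): hands the job in; it is judged then, once.
Trained networks look in the newest picture that a camera, given by its name, has taken for a name from the list of things; names that differ only in an ending like _2 or _b are one class to them, and where a whole thing is asked for, a point or a joint stands for the part that bears it (a point fixed in the world has none). Each returns a list of dicts, best first, with "confidence" (0 to 1); they miss things now and then, are a little off and sometimes report something else, mostly with a low value. They report only what shows in the picture. A call takes as long as a camera call. They do not tell look-alikes from the thing itself.
- bot.find_in(camera, target): "location" ([column, row] in pixels, amid what is visible of it).
- bot.mark_of(camera, target): "location" ([column, row] in pixels: a listed point, or the origin of a listed thing).
The state is a dict: "time": time; "q": joint angles; "qd": joint speeds; "joint_efforts": joint torques, N m; "ee_pos": TCP position; "tcp_rot": TCP orientation; "wrist_force": force on the tool from outside, world axes, zero at the start; "torque": the same for the moment, N m; "opening": finger opening in m; "grasp_force": force on a finger pad.
Only numpy, scipy, OpenCV 4.12 (cv2) and the standard library are available. Lean on these libraries where they do the work, as an engineer would, in place of code of your own. Each camera call takes 0.05 s, during which the arm holds its last target. There are 200 camera calls.

## Task

Take the barrel from the low wooden rest and lay it in the two raised V-saddles of the metal checking fixture, just short of the plunger, so that it settles in the saddles while the plunger is still fully out. Then slide it along the saddles against the sprung plunger until its end meets the steel face of the stop block, and finish while holding it there, pressed lightly against the stop: do not let go, and do not ram it. Leave the things standing round about where they are.

Things in the scene. Friction and masses are not known exactly. Their poses are not given: they have to be found in the camera images.
- barrel_mid (a point): centre of the barrel, a white cylinder with a broad black band round its middle, 45 mm diameter, 150 mm long, about 0.14 kg, both ends flat and alike. It lies level; its long axis is this point's own y axis (either way round). At the start its axis is 36 mm above the bench, in the rest. Grasp it round the band from above, fingers across its axis.
- rest: low fixed wooden rest, a board 160 x 80 x 12 mm with four short dowels near its ends that keep the barrel from rolling; no dowels under the middle 85 mm, where the fingers go. Origin: centre of its underside; the barrel lies along its x axis.
- fixture: fixed metal checking fixture on a plate 245 x 84 x 10 mm. Origin: on the bench under the saddles' centre line; z up; x runs along the saddles towards plunger and stop (pushing direction). Two 90 degree V-saddles with slippery black liners (friction 0.15), 14 mm thick, at x = -50 and +56 mm, 60 mm high, 33 mm to either side of the line; between them (x = -43 to +49 mm) it is open down to the plate.
- saddle_line (a point): point on the line where the axis of a barrel lying in both saddles runs, 62 mm above the fixture's origin; same axes, the line is x. Along x from here the barrel's centre is at -2 mm when its end just touches the plunger and at +12 mm when home on the stop; about -14 mm is a good place to lay it down.
- stop: fixed stop block at the far end of the fixture, 58 mm wide, its top 81 mm above the bench, with a flat steel face 50 x 54 mm towards the saddles (the hard stop). Origin: foot of that steel face, on the base plate, 87 mm along x from the fixture's origin; same axes as the fixture.
- stack_corner (a point): foot, at the bench, of the near face of the tall stack of grey card boxes, which stands fixed from here backwards, about 110 mm wide (along world y) and 345 mm high. Arm and gripper must keep clear of it: cross over on the robot's side of it.
- plunger_nose (a point): centre of the nose of the sprung plunger, a 13 mm steel pin that stands 14 mm out of the stop's face, 62 mm above the bench, in line with the barrel's axis.
- plunger (a joint): how far the plunger is pressed in, m: 0 fully out, 0.014 when its nose is flush with the stop's face. The spring pushes back with 1.8 N at 0 and 6 N when flush (300 N/m).
- plug_gauge: bystander: steel plug gauge, 32 mm diameter, 40 mm high, standing. Origin: centre of its underside.
- puck_b: bystander: black round unit with a white cap, 54 mm diameter, 44 mm high. Origin: centre of its underside.
- tape_green: bystander: roll of green tape lying flat, 63 mm diameter, 19 mm high. Origin: centre of its underside.
- tape_brown: bystander: roll of brown tape lying flat, 71 mm diameter, 24 mm high. Origin: centre of its underside.
- glue_bottle: bystander: small red bottle with a black tip, 30 mm diameter, 92 mm high. Origin: centre of its underside.
Things that resemble listed ones, but are neither listed nor needed, are in the scene too. Of the things like the part that bears barrel_mid, leave any that is orange; of the rest the larger one is meant.

How it is judged:
By the outcome, as a careful person would: the job done as asked, in the order asked, and still so for the second after the job is handed in, while the arm keeps its last pose, push and grip.
It also fails if it takes over 56 s, if anything falls off the work surface, if the arm or the gripper's body presses on something with over 40 N, if the wrist force passes 120 N, or if a joint passes its speed limit or range.

## Working session

There is one attempt and no reset: what is moved stays moved. The work goes in short steps, Python scripts to look and compute and a tool call to move; the robot and the scene stay as the last step left them, time stands still between calls to the robot, and variables do not carry over. Pictures are saved under pics/ and viewed, at most 10 in all, crops included, and the job is handed in when it is done.

Besides the shell and the picture viewer there is one more tool, called after "Call:" as name(argument=value, ...), one argument or row to a line, values as JSON. arm_command: Moves the arm, as the interface text tells. Its arguments: {"type":"object","properties":{"series":{"type":"array"},"hand":{"type":"number"},"grip_force":{"type":"number"}},"required":["series"]}

```bash
mkdir -p pics; ls; cat > h.py <<'E'
import numpy as np,cv2
from scipy.spatial.transform import Rotation as R
from workcell import bot
def rot(o): return R.from_euler('xyz',o,degrees=True).as_matrix()
def pose(cam,c,o=None):
    if cam=='wrist':
        T=np.eye(4);T[:3,:3]=rot(o['tcp_rot']);T[:3,3]=o['ee_pos'];T=T@np.array(c['T_tool_cam']);return T[:3,:3],T[:3,3]
    return rot(c['orientation']),np.array(c['xyz'])
def ray(c,P,px):
    K=np.array(c['camera_matrix']);u=np.linalg.solve(K,[px[0],px[1],1.]);d=P[0]@np.array([u[0],-u[1],-u[2]]);return P[1],d
def at_z(c,P,px,z):
    p,d=ray(c,P,px);return p+d*(z-p[2])/d[2]
def proj(c,P,X):
    v=P[0].T@(np.array(X)-P[1]);v=np.array(c['camera_matrix'])@[v[0],-v[1],-v[2]];return v[:2]/v[2]
E
python3 - <<'E'
from h import *
print(bot.get_obs())
Z=dict(barrel_mid=.036,rest=0,fixture=0,saddle_line=.062,stop=.01,stack_corner=0,plunger_nose=.062,plug_gauge=0,puck_b=0,tape_green=0,tape_brown=0,glue_bottle=0)
for cam in('scene','top','wrist'):
    o=bot.get_obs();c=bot.camera(cam);cv2.imwrite(f'pics/{cam}0.png',c['color']);P=pose(cam,c,o)
    print(cam,{k:np.round(v,3).tolist() for k,v in c.items() if k!='color' and hasattr(v,'__len__') and not isinstance(v,str)})
    for n,z in Z.items():
        try: r=bot.mark_of(cam,n)
        except Exception as e: print(n,e);continue
        for m in r[:4]: print(n,np.round(m['location'],1),round(m['confidence'],2),at_z(c,P,m['location'],z).round(3))
E
```

```text
pics
{'time': 0.0, 'q': array([7.09302366e+01, 5.01075127e+00, 1.00341110e+01, 9.50999365e+01,
       1.05002123e-03, 9.00001378e+01]), 'qd': array([-0.05049106,  0.14377792,  0.05753619,  0.01981077,  0.06852366,
       -0.01324837]), 'joint_efforts': array([-1.75739129e-03, -5.20393181e+01,  4.64802074e+01,  1.63002958e-02,
       -1.93354858e-04,  3.30359718e-06]), 'ee_pos': array([0.17961391, 0.51959663, 0.23058335]), 'tcp_rot': array([-1.79923423e+02, -1.04983617e-03,  1.60930097e+02]), 'wrist_force': array([-0.61501764,  0.42446311,  0.87704937]), 'torque': array([-0.02212701,  0.02097896,  0.00378909]), 'grasp_force': 0.0, 'opening': 0.08543626423932638}
scene {'camera_matrix': [[492.785, 0.0, 318.439], [0.0, 492.785, 205.164], [0.0, 0.0, 1.0]], 'xyz': [-0.483, -0.855, 1.168], 'orientation': [47.962, 0.829, -59.433]}
barrel_mid [338.8 234.9] 0.78 [ 0.499 -0.332  0.036]
barrel_mid [449.  298.4] 0.57 [ 0.434 -0.722  0.036]
barrel_mid [366.2 194.2] 0.49 [ 0.722 -0.319  0.036]
rest [340.7 244.7] 0.84 [ 0.494 -0.342  0.   ]
fixture [251.  200.1] 0.83 [0.527 0.043 0.   ]
saddle_line
[... 1084 characters left out ...]
613 0.045 0.01 ]
stack_corner [300.7 187.8] 0.83 [ 0.638 -0.123  0.   ]
plunger_nose [203.2 255.6] 0.38 [0.377 0.24  0.062]
plug_gauge [304.2 241.4] 0.59 [ 0.428 -0.136  0.   ]
puck_b [305.  212.9] 0.52 [ 0.539 -0.139  0.   ]
tape_green [204.2 254.1] 0.65 [0.381 0.254 0.   ]
tape_brown [303.2 216. ] 0.68 [ 0.527 -0.132  0.   ]
tape_brown [303.8 185.4] 0.59 [ 0.647 -0.135  0.   ]
tape_brown [389.5 205. ] 0.46 [ 0.567 -0.47   0.   ]
glue_bottle [248.5 170.4] 0.57 [0.709 0.084 0.   ]
wrist {'camera_matrix': [[319.149, 0.0, 320.435], [0.0, 319.149, 200.673], [0.0, 0.0, 1.0]], 'T_tool_cam': [[-0.0, 0.964, 0.267, 0.068], [1.0, 0.0, 0.0, -0.001], [0.0, 0.267, -0.964, -0.143], [0.0, 0.0, 0.0, 1.0]]}
```

View pics/scene0.png

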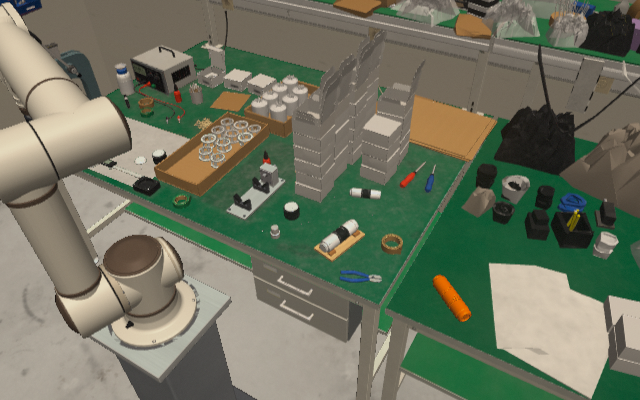

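View pics/top0.png

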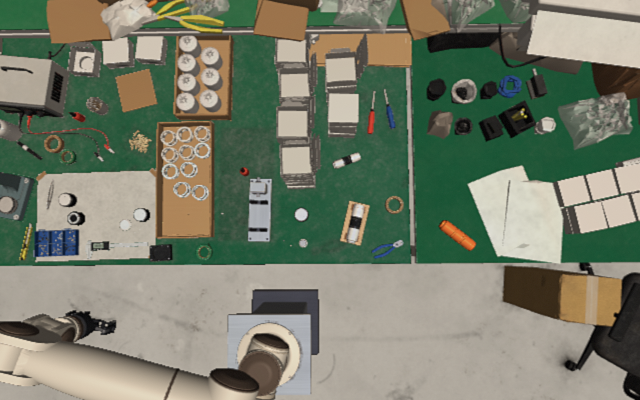

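The barrel in the wooden rest (scene 339,235, top 354,222) is the one to take. There are two look-alikes: a smaller white cylinder (scene 366,194, top 347,160), and an orange one on the other table (scene 449,298, top 458,235). The stack sits at top (298,163) and the fixture at top (260,210). I'll check the choice in a close crop and start the transit, which is useful whichever part it turns out to be.

```bash
python3 - <<'E'
import cv2,numpy as np
a=cv2.imread('pics/scene0.png')[165:275,220:420];b=cv2.imread('pics/top0.png')[140:260,230:410]
a=cv2.resize(a,(0,0),fx=4,fy=4,interpolation=2)[:300*2,:800]
cv2.imwrite('pics/crop1.png',a)
E
```

Call:
arm_command(
  series=[
    [-0.027, -0.033, -0.01, 0],
    [-0.055, -0.066, -0.02, 0],
    [-0.083, -0.1, -0.03, 0],
    [-0.112, -0.134, -0.04, 0],
    [-0.14, -0.168, -0.05, 0],
  ],
)

```text
time: 2.45
ee_pos: [0.2573, 0.3137, 0.2818]
tcp_rot: [180.0, 0.0, 161.0]
wrist_force: [1.1, 0.4, 0.2]
opening: 0.0852
grasp_force: 0.0
```

View pics/crop1.png

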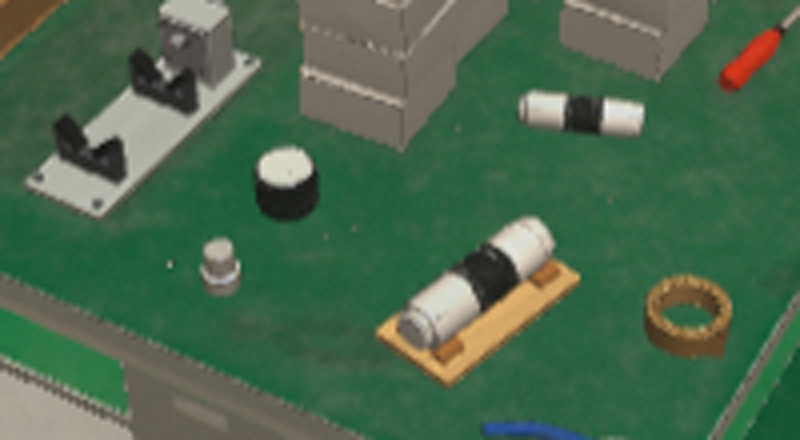

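The crop shows the larger white barrel lying in the wooden rest at crop (480,280), so the choice stands. The smaller loose one at crop (580,112) is the decoy.

Call:
arm_command(
  series=[
    [-0.03, -0.037, 0, 0],
    [-0.06, -0.074, 0, 0],
    [-0.09, -0.11, 0, 0],
    [-0.12, -0.147, 0, 0],
    [-0.15, -0.184, 0, 0],
  ],
)

```text
time: 2.95
ee_pos: [0.3389, 0.0906, 0.2816]
tcp_rot: [180.0, 0.1, 161.0]
wrist_force: [1.8, 1.3, -0.1]
opening: 0.0857
grasp_force: 0.0
```

Call:
arm_command(
  series=[
    [-0.03, -0.037, 0, -0.02],
    [-0.06, -0.074, 0, -0.04],
    [-0.09, -0.11, 0, -0.06],
    [-0.12, -0.147, 0, -0.08],
    [-0.15, -0.184, 0, -0.1],
  ],
)

```text
time: 3.45
ee_pos: [0.4206, -0.1327, 0.2815]
tcp_rot: [180.0, 0.1, 166.7]
wrist_force: [1.8, 1.1, 0.2]
opening: 0.0852
grasp_force: 0.0
```

```bash
python3 - <<'E'
from h import *
o=bot.get_obs();print(o['time'],o['q'].round(1),o['ee_pos'],o['tcp_rot'])
E
```

```text
3.45 [-17.5  -8.4   2.7 101.    0.   -4.2] [ 0.42062318 -0.13272379  0.28153347] [1.79995109e+02 5.50530017e-02 1.66678434e+02]
```

Call:
arm_command(
  series=[
    [-0.028, -0.038, 0.006, 0],
    [-0.056, -0.076, 0.012, 0],
    [-0.084, -0.114, 0.018, 0],
    [-0.11, -0.15, 0.024, 0],
    [-0.115, -0.155, 0.03, 0],
  ],
)

```text
time: 3.95
ee_pos: [0.4973, -0.3116, 0.2488]
tcp_rot: [180.0, -0.1, 166.5]
wrist_force: [-0.9, 0.0, -0.5]
opening: 0.0853
grasp_force: 0.0
```

```bash
cat > look.py <<'E'
from h import *
import sys
def look(fn,Z):
    o=bot.get_obs();c=bot.camera('wrist');P=pose('wrist',c,o);cv2.imwrite(fn,c['color'])
    print(o['time'],o['ee_pos'].round(4),o['tcp_rot'].round(2))
    for n,z in Z.items():
        for m in bot.mark_of('wrist',n)[:2]: print(n,np.round(m['location'],1),round(m['confidence'],2),at_z(c,P,m['location'],z).round(4))
    return o,c,P
E
python3 - <<'E'
from look import *
look('pics/w1.png',dict(barrel_mid=.036,rest=0))
E
```

```text
3.95 [ 0.4973 -0.3116  0.2488] [ 1.7999e+02 -1.2000e-01  1.6649e+02]
barrel_mid [367.2 342.7] 0.9 [ 0.7297 -0.305   0.036 ]
barrel_mid [303.2 173.7] 0.65 [ 0.4911 -0.3312  0.036 ]
```

View pics/w1.png

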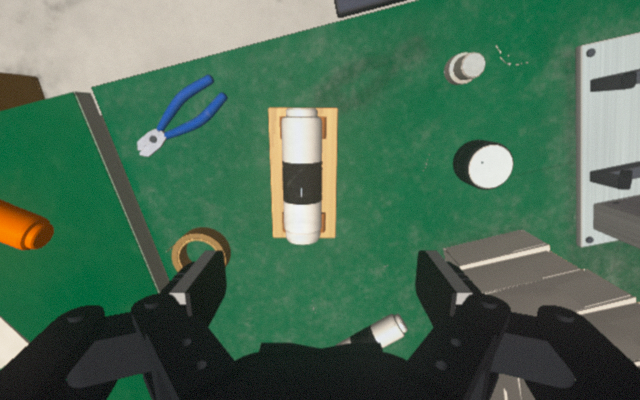

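The view shows the barrel in the rest at (302,178), nearly parallel to tool x. The small decoy shows at (375,332), the puck at (485,165) and the gauge at (467,67). Next I'll measure the axis.

```bash
python3 - <<'E'
from h import *
im=cv2.imread('pics/w1.png');hsv=cv2.cvtColor(im,cv2.COLOR_BGR2HSV).astype(int)
m=(hsv[...,1]<60)
o=bot.get_obs();c=bot.camera('wrist');P=pose('wrist',c,o)
pts=[]
for r in range(122,240,6):
    xs=[x for x in range(272,335) if m[r,x]]
    a,b=min(xs),max(xs);A=at_z(c,P,(a,r),.036);B=at_z(c,P,(b,r),.036);pts.append((A+B)/2)
    print(r,a,b,round(np.linalg.norm(A-B),4),((A+B)/2).round(4))
p=np.array(pts)[:,:2]
s=np.linalg.svd(p-p.mean(0))[2][0];print('axis deg',np.degrees(np.arctan2(s[1],s[0])))
print('col302 values',[(r,int(im[r,302].mean())) for r in list(range(100,118,2))+list(range(154,212,2))+list(range(232,250,2))])
for r in (162,204):print(at_z(c,P,(302,r),.0585).round(4))
print(P[1])
E
```

```text
122 282 320 0.0414 [ 0.4347 -0.3157  0.036 ]
128 282 320 0.0416 [ 0.4408 -0.3173  0.036 ]
134 282 321 0.0429 [ 0.4472 -0.3183  0.036 ]
140 282 320 0.042 [ 0.4534 -0.3205  0.036 ]
146 282 320 0.0422 [ 0.4598 -0.3221  0.036 ]
152 283 320 0.0413 [ 0.4663 -0.3232  0.036 ]
158 283 320 0.0415 [ 0.4728 -0.3248  0.036 ]
164 284 319 0.0395 [ 0.4794 -0.3265  0.036 ]
170 283 320 0.0419 [ 0.486  -0.3282  0.036 ]
176 284 319 0.0399 [ 0.4927 -0.3299  0.036 ]
182 284 319 0.0401 [ 0.4995 -0.3316  0.036 ]
188 284 320 0.0414 [ 0.5064 -0.3328  0.036 ]
194 284 320 0.0416 [ 0.5133 -0.3346  0.036 ]
200 284 320 0.0419 [ 0.5203 -0.3363  0.036 ]
206 284 320 0.0421 [ 0.5273 -0.3381  0.036 ]
212 284 320 0.0423 [ 0.5345 -0.3399  0.036 ]
218 284 320 0.0425 [ 0.5417 -0.3418  0.036 ]
224 285 320 0.0415 [ 0.5491 -0.343   0.036 ]
230 286 319 0.0394 [ 0.5564 -0.3449  0.036 ]
236 286 318 0.0384 [ 0.5637 -0.3474  0.036 ]
axis deg -13.605772032936809
col302 values [(100, 96), (102, 94), (104, 85), (106, 89), (108, 181), (110, 226), (112, 234), (114, 234), (116, 194), (154, 235), (156, 234), (158, 234), (160, 236), (162, 232), (164, 84), (166, 63), (168, 65), (170, 67), (172, 63), (174, 62), (176, 61), (178, 59), (180, 60), (182, 60), (184, 62), (186, 57), (188, 92), (190, 110), (192, 108), (194, 112), (196, 97), (198, 59), (200, 59), (202, 56), (204, 125), (206, 240), (208, 242), (210, 240), (232, 238), (234, 231), (236, 230), (238, 232), (240, 233), (242, 232), (244, 180), (246, 91), (248, 92)]
[ 0.4743 -0.3234  0.0585]
[ 0.519  -0.3347  0.0585]
[ 0.43009922 -0.29306269  0.39393839]
```

Call:
arm_command(
  series=[
    [-0.002, -0.01, 0.03, 0],
    [-0.004, -0.019, 0.065, 0],
    [-0.004, -0.019, 0.105, 0],
    [-0.004, -0.019, 0.13, 0],
    [-0.004, -0.019, 0.13, 0],
  ],
)

```text
time: 4.65
ee_pos: [0.4946, -0.3251, 0.1189]
tcp_rot: [179.9, -0.2, 166.7]
wrist_force: [0.2, 0.5, 0.3]
opening: 0.0853
grasp_force: 0.0
```

```bash
python3 - <<'E'
from look import *
o,c,P=look('pics/w2.png',dict(barrel_mid=.036))
print(proj(c,P,(.497,-.331,.036)))
im=c['color'];hsv=cv2.cvtColor(im,cv2.COLOR_BGR2HSV).astype(int);m=(hsv[...,1]<60)
for r in range(120,300,12):
    x0=int(proj(c,P,(.497,-.331,.036))[0]);a=b=x0
    while a>100 and m[r,a]:a-=1
    while b<560 and m[r,b]:b+=1
    A=at_z(c,P,(a,r),.036);B=at_z(c,P,(b,r),.036);print(r,a,b,int(im[r,x0].mean()),round(np.linalg.norm(A-B),4),((A+B)/2).round(4),at_z(c,P,(x0,r),.0585).round(4))
E
```

```text
4.65 [ 0.4946 -0.3251  0.1189] [179.91  -0.23 166.74]
barrel_mid [312.6 207.5] 0.62 [ 0.4926 -0.3314  0.036 ]
[314.54332194 212.90161208]
120 280 340 202 0.0413 [ 0.4312 -0.3184  0.036 ] [ 0.4315 -0.3152  0.0585]
132 278 342 228 0.0444 [ 0.4391 -0.3203  0.036 ] [ 0.4386 -0.3169  0.0585]
144 279 342 228 0.0442 [ 0.4471 -0.3219  0.036 ] [ 0.4458 -0.3186  0.0585]
156 279 342 228 0.0446 [ 0.4553 -0.3239  0.036 ] [ 0.4532 -0.3204  0.0585]
168 279 341 228 0.0443 [ 0.4635 -0.3263  0.036 ] [ 0.4607 -0.3222  0.0585]
180 280 341 230 0.0441 [ 0.4721 -0.328   0.036 ] [ 0.4683 -0.3241  0.0585]
192 280 329 153 0.0358 [ 0.4798 -0.3344  0.036 ] [ 0.4761 -0.326   0.0585]
204 280 316 59 0.0265 [ 0.4875 -0.3413  0.036 ] [ 0.4841 -0.3279  0.0585]
216 283 332 59 0.0365 [ 0.4981 -0.3367  0.036 ] [ 0.4922 -0.3299  0.0585]
228 283 316 63 0.0248 [ 0.506  -0.3448  0.036 ] [ 0.5005 -0.3319  0.0585]
240 287 336 70 0.0373 [ 0.5175 -0.3383  0.036 ] [ 0.509  -0.3339  0.0585]
252 281 323 60 0.0323 [ 0.5254 -0.3478  0.036 ] [ 0.5177 -0.336   0.0585]
264 282 339 235 0.0443 [ 0.5367 -0.3438  0.036 ] [ 0.5265 -0.3381  0.0585]
276 282 338 231 0.044 [ 0.5467 -0.3466  0.036 ] [ 0.5356 -0.3403  0.0585]
288 284 337 235 0.0421 [ 0.557  -0.3488  0.036 ] [ 0.5448 -0.3426  0.0585]
```

View pics/w2.png

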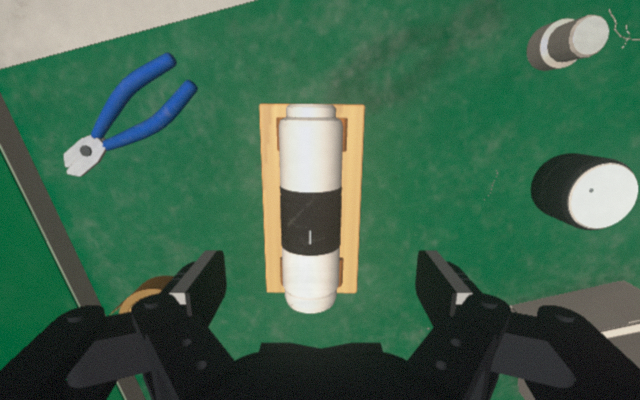

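The barrel sits at (311,210) with its black band across rows 191–254, and both open fingers will straddle it. I'll re-read the pose after settling.

```bash
python3 - <<'E'
from h import *
o=bot.get_obs();print(o['time'],o['ee_pos'].round(4),o['tcp_rot'].round(2),o['qd'].round(1))
c=bot.camera('wrist');P=pose('wrist',c,o)
im=c['color'];hsv=cv2.cvtColor(im,cv2.COLOR_BGR2HSV).astype(int);m=(hsv[...,1]<60)
for r in (144,156,168,264,276):
    a=b=314
    while a>100 and m[r,a]:a-=1
    while b<560 and m[r,b]:b+=1
    A=at_z(c,P,(a,r),.036);B=at_z(c,P,(b,r),.036);print(r,a,b,((A+B)/2).round(4))
g=im[:,312].mean(1);d=np.diff(g);print(np.argmin(d[170:220])+170,np.argmax(d[235:280])+235)
for r in (np.argmin(d[170:220])+170.5,np.argmax(d[235:280])+235.5):print(at_z(c,P,(312,r),.0585).round(4))
o=bot.get_obs();print(o['time'],o['ee_pos'].round(4),o['tcp_rot'].round(2))
E
```

```text
4.75 [ 0.4963 -0.3264  0.1232] [-1.7997e+02  9.0000e-02  1.6673e+02] [-0.2 -0.3  2.3  0.1 -0.  -0. ]
144 281 343 [ 0.4499 -0.3227  0.036 ]
156 281 343 [ 0.4582 -0.3247  0.036 ]
168 282 342 [ 0.4667 -0.3268  0.036 ]
264 284 340 [ 0.5414 -0.345   0.036 ]
276 284 340 [ 0.5517 -0.3475  0.036 ]
187 249
[ 0.4759 -0.3284  0.0585]
[ 0.5195 -0.3391  0.0585]
4.8 [ 0.4968 -0.3269  0.124 ] [-1.7994e+02  1.7000e-01  1.6672e+02]
```

Call:
arm_command(
  series=[
    [-0.003, -0.0065, 0.02, 0.006],
    [-0.003, -0.0065, 0.05, 0.006],
    [-0.003, -0.0065, 0.08, 0.006],
    [-0.003, -0.0065, 0.098, 0.006],
    [-0.003, -0.0065, 0.103, 0.006],
  ],
)

```text
time: 5.3
ee_pos: [0.4976, -0.334, 0.0184]
tcp_rot: [180.0, -0.0, 166.3]
wrist_force: [0.9, 0.8, 0.2]
opening: 0.0853
grasp_force: 0.0
```

Call:
arm_command(
  series=[
    [0, 0, 0, 0],
    [0, 0, 0, 0],
    [0, 0, 0, 0],
    [0, 0, 0, 0],
    [0, 0, 0, 0],
  ],
  hand=0.03,
  grip_force=35,
)

```text
time: 5.8
ee_pos: [0.4988, -0.3336, 0.0207]
tcp_rot: [179.9, 0.2, 166.4]
wrist_force: [0.2, 7.1, 7.7]
opening: 0.044
grasp_force: 35.2
```

Call:
arm_command(
  series=[
    [0, 0, 0, 0],
    [0, 0, 0, 0],
    [0, 0, 0, 0],
    [0, 0, 0, 0],
    [0, 0, 0, 0],
  ],
)

```text
time: 6.3
ee_pos: [0.4988, -0.3336, 0.0207]
tcp_rot: [179.9, 0.2, 166.4]
wrist_force: [0.7, 7.2, 8.6]
opening: 0.044
grasp_force: 35.2
```

Call:
arm_command(
  series=[
    [0, 0, -0.015, 0],
    [0, 0, -0.05, 0],
    [0, 0, -0.095, 0],
    [0, 0, -0.14, 0],
    [0.003, 0.01, -0.18, 0],
  ],
)

```text
time: 6.8
ee_pos: [0.4968, -0.3247, 0.202]
tcp_rot: [-179.9, 0.1, 166.3]
wrist_force: [0.3, 0.2, -1.2]
opening: 0.0439
grasp_force: 36.3
```

Call:
arm_command(
  series=[
    [0.016, 0.04, -0.01, 0],
    [0.032, 0.085, -0.02, 0],
    [0.05, 0.13, -0.03, 0],
    [0.066, 0.175, -0.04, 0],
    [0.083, 0.216, -0.05, 0],
  ],
)

```text
time: 7.3
ee_pos: [0.4668, -0.0927, 0.2503]
tcp_rot: [-180.0, 0.1, 166.3]
wrist_force: [0.3, 0.3, -1.0]
opening: 0.0439
grasp_force: 36.3
```

Call:
arm_command(
  series=[
    [0, 0, 0, 0],
    [0, 0, 0, 0],
    [0, 0, 0, 0],
    [0, 0, 0, 0],
    [0, 0, 0, 0],
  ],
)

```text
time: 7.8
ee_pos: [0.4673, -0.0953, 0.2479]
tcp_rot: [-180.0, -0.0, 166.2]
wrist_force: [-1.4, -0.4, -1.7]
opening: 0.044
grasp_force: 36.4
```

```bash
python3 - <<'E'
from look import *
look('pics/w3.png',dict(fixture=0,saddle_line=.062,stop=.01,plunger_nose=.062,stack_corner=0,barrel_mid=.24))
print(bot.get_obs()['ee_pos'])
E
```

```text
7.8 [ 0.4673 -0.0953  0.2479] [-1.7999e+02 -5.0000e-02  1.6622e+02]
fixture [433.1 188.3] 0.97 [0.5242 0.0357 0.    ]
saddle_line [454.2 201.7] 0.8 [0.5247 0.0371 0.062 ]
stop [445.6 253.8] 0.66 [0.6117 0.0356 0.01  ]
plunger_nose [462.8 265.3] 0.47 [0.6018 0.0368 0.062 ]
barrel_mid [321.5 262.4] 0.76 [ 0.4742 -0.0974  0.24  ]
barrel_mid [442.2 252.2] 0.44 [ 0.4834 -0.0357  0.24  ]
[ 0.46737526 -0.09449096  0.2482057 ]
```

View pics/w3.png

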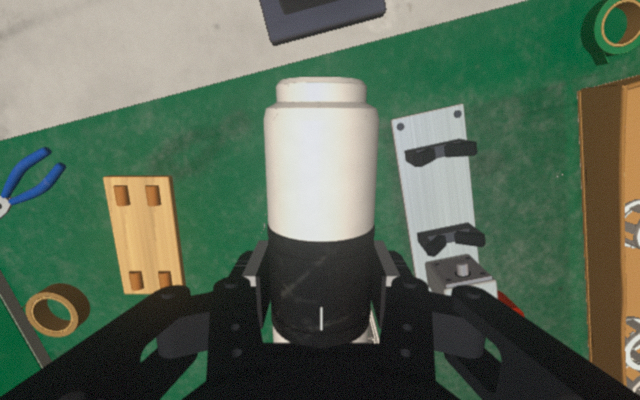

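The view shows the barrel held straight, with the fixture plate at (440,190), its saddles at (440,152) and (452,238), and the stop at (462,272). Next I'll fit the plate's long edges.

```bash
cat > edges.py <<'E'
from h import *
def fit(im,c,P,z,rows,rng,thr=60):
    hsv=cv2.cvtColor(im,cv2.COLOR_BGR2HSV).astype(int);g=(hsv[...,1]>thr)  # green=saturated
    out=[]
    for r in rows:
        row=g[r,rng[0]:rng[1]];xs=np.where(~row)[0]
        if len(xs): out.append((at_z(c,P,(rng[0]+xs[0],r),z)[:2],at_z(c,P,(rng[0]+xs[-1]+1,r),z)[:2],rng[0]+xs[0],rng[0]+xs[-1]+1))
    return out
def line(p):
    p=np.array(p);v,_=[None]*2;l=cv2.fitLine(p.astype(np.float32),cv2.DIST_HUBER,0,1e-4,1e-4).ravel();l[:2]*=np.sign(l[0]);return np.degrees(np.arctan2(l[1],l[0])),l[2:]-l[:2]*0
E
python3 - <<'E'
from edges import *
o=bot.get_obs();c=bot.camera('wrist');P=pose('wrist',c,o);im=c['color'];print(o['ee_pos'].round(4),o['tcp_rot'].round(2))
f=fit(im,c,P,.01,range(122,250,4),(384,520))
for a in f[::5]:print(a[2:],a[0].round(4),a[1].round(4))
print(line([a[0] for a in f]),line([a[1] for a in f]))
for n,z in dict(fixture=0,saddle_line=.062,stop=.01,plunger_nose=.062).items():
    for m in bot.mark_of('wrist',n)[:1]: print(n,at_z(c,P,m['location'],z).round(4))
E
```

```text
[ 0.4674 -0.0945  0.2482] [ 1.800e+02 -1.000e-02  1.663e+02]
(np.int64(384), np.int64(511)) [ 0.4291 -0.0102] [0.4641 0.133 ]
(np.int64(392), np.int64(475)) [ 0.4539 -0.0053] [0.4771 0.0899]
(np.int64(395), np.int64(493)) [ 0.4781 -0.006 ] [0.506  0.1082]
(np.int64(398), np.int64(501)) [ 0.5032 -0.0068] [0.533  0.1153]
(np.int64(394), np.int64(514)) [ 0.527 -0.016] [0.5623 0.1287]
(np.int64(404), np.int64(488)) [ 0.5559 -0.0084] [0.5811 0.0947]
(np.int64(408), np.int64(520)) [ 0.584 -0.008] [0.6181 0.132 ]
(np.float32(-1.4226764), array([ 0.52985543, -0.00788268], dtype=float32)) (np.float32(-10.535364), array([0.5326591 , 0.10382754], dtype=float32))
fixture [0.5234 0.0374 0.    ]
saddle_line [0.524  0.0388 0.062 ]
stop [0.6127 0.0376 0.01  ]
plunger_nose [0.5991 0.0389 0.062 ]
```

Call:
arm_command(
  series=[
    [0.004, 0.01, 0.012, -0.06],
    [0.008, 0.021, 0.024, -0.12],
    [0.012, 0.032, 0.036, -0.18],
    [0.015, 0.042, 0.048, -0.216],
    [0.015, 0.042, 0.048, -0.216],
  ],
)

```text
time: 8.9
ee_pos: [0.4621, -0.049, 0.1988]
tcp_rot: [180.0, -0.1, 178.8]
wrist_force: [0.2, -1.2, -1.3]
opening: 0.0442
grasp_force: 36.4
```

Call:
arm_command(
  series=[
    [0, 0, 0, 0],
    [0, 0, 0, 0],
    [0, 0, 0, 0],
    [0, 0, 0, 0],
    [0, 0, 0, 0],
  ],
)

```text
time: 9.4
ee_pos: [0.4629, -0.0502, 0.2005]
tcp_rot: [-180.0, 0.0, 178.7]
wrist_force: [-1.0, 0.6, -1.3]
opening: 0.0439
grasp_force: 36.4
```

```bash
python3 - <<'E'
from edges import *
o=bot.get_obs();c=bot.camera('wrist');P=pose('wrist',c,o);im=c['color'];print(o['time'],o['ee_pos'].round(4),o['tcp_rot'].round(2))
cv2.imwrite('pics/w4.png',im)
for n,z in dict(fixture=0,saddle_line=.062,stop=.01,plunger_nose=.062).items():
    for m in bot.mark_of('wrist',n)[:1]: print(n,np.round(m['location']),round(m['confidence'],2),at_z(c,P,m['location'],z).round(4))
E
```

```text
9.4 [ 0.4629 -0.0502  0.2005] [-1.8000e+02  2.0000e-02  1.7866e+02]
fixture [400. 229.] 0.63 [0.5256 0.0391 0.    ]
saddle_line [412. 251.] 0.77 [0.5247 0.0348 0.062 ]
```

View pics/w4.png

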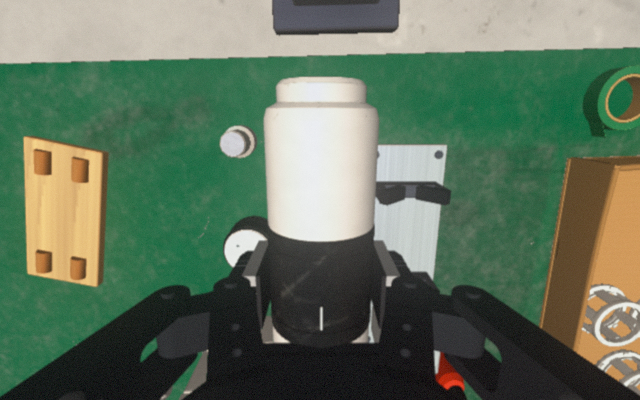

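Here the held barrel hides most of the plate; only its right edge shows, from (446,150) to (434,270). I'll fit lines with a cleaner mask to this picture and to the earlier w3.

```bash
python3 - <<'E'
from edges import *
c=bot.camera('wrist')
def P_of(xyz,yaw): return pose('wrist',c,dict(ee_pos=np.array(xyz),tcp_rot=[180,0,yaw]))
def edge(fn,P,p0,p1,z,w=9):
    g=cv2.GaussianBlur(cv2.imread(fn)[...,2].astype(float),(0,0),1) # red: plate bright, bench dark
    out=[]
    for t in np.linspace(.05,.95,30):
        r=int(p0[1]+t*(p1[1]-p0[1]));x=p0[0]+t*(p1[0]-p0[0]);a=int(x)-w;d=np.abs(np.diff(g[r,a:a+2*w+2]));k=d.argmax()
        if d[k]<8:continue
        out.append(at_z(c,P,(a+k+.5,r),z)[:2])
    p=np.array(out);k=np.polyfit(p[:,0],p[:,1],1)
    for _ in range(3):
        e=np.abs(p[:,1]-np.polyval(k,p[:,0]));p=p[e<max(.0008,np.median(e)*2)];k=np.polyfit(p[:,0],p[:,1],1)
    print(fn,len(p),'deg',np.degrees(np.arctan(k[0])).round(2),'y at .524',np.polyval(k,.524).round(4),'resid',np.std(p[:,1]-np.polyval(k,p[:,0])).round(5))
P3=P_of((.4673,-.0947,.2481),166.27);P4=P_of((.4629,-.0502,.2005),178.66)
edge('pics/w3.png',P3,(392,120),(412,258),.01)
edge('pics/w3.png',P3,(463,106),(466,140),.01)
edge('pics/w3.png',P3,(469,165),(475,222),.01)
edge('pics/w3.png',P3,(464,108),(475,222),.01)
edge('pics/w4.png',P4,(446,150),(434,272),.01)
for px in [(392,118),(463,104)]:print(at_z(c,P3,px,.01).round(4))
print(at_z(c,P4,(446.5,145),.01).round(4))
# predicted V-saddle outer edges (top corners) for check
cv2.imwrite('pics/w3c.png',cv2.resize(cv2.imread('pics/w3.png')[95:310,380:530],(0,0),fx=2.7,fy=2.7,interpolation=2))
E
```

```text
pics/w3.png 25 deg -1.16 y at .524 -0.0046 resid 0.00036
pics/w3.png 30 deg -1.21 y at .524 0.0793 resid 0.00032
pics/w3.png 30 deg -1.46 y at .524 0.0791 resid 0.00035
pics/w3.png 26 deg -1.4 y at .524 0.079 resid 0.00037
pics/w4.png 25 deg -1.32 y at .524 0.0783 resid 0.00032
[ 0.4268 -0.0005  0.01  ]
[0.4308 0.0812 0.01  ]
[0.4304 0.0802 0.01  ]
```

View pics/w3c.png

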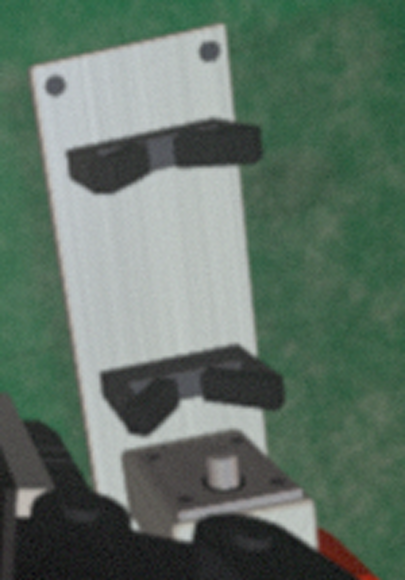

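The crop shows both V-saddles at crop (160,150) and (190,385), with the stop at crop (225,470). The plate fit gives an 84 mm width and a direction of −1.3°. The saddle line passes through about (0.5246, 0.0368). I'm moving above the lay-down place.

Call:
arm_command(
  series=[
    [-0.012, 0.024, 0.0, 0],
    [-0.024, 0.048, 0.01, 0],
    [-0.036, 0.072, 0.03, 0],
    [-0.0455, 0.0885, 0.055, 0],
    [-0.0455, 0.0885, 0.08, 0],
  ],
)

```text
time: 10.2
ee_pos: [0.5111, 0.0392, 0.1192]
tcp_rot: [180.0, 0.0, 178.8]
wrist_force: [-0.2, -0.5, -1.2]
opening: 0.0438
grasp_force: 36.5
```

Call:
arm_command(
  series=[
    [0, 0, 0, 0],
    [0, 0, 0, 0],
    [0, 0, 0, 0],
    [0, 0, 0, 0],
    [0, 0, 0, 0],
  ],
)

```text
time: 10.7
ee_pos: [0.5107, 0.0372, 0.1214]
tcp_rot: [180.0, 0.1, 178.7]
wrist_force: [0.3, -0.5, -0.7]
opening: 0.044
grasp_force: 36.5
```

```bash
python3 - <<'E'
from edges import *
o=bot.get_obs();c=bot.camera('wrist');P=pose('wrist',c,o);im=c['color'];print(o['time'],o['ee_pos'].round(4),o['tcp_rot'].round(2))
cs=bot.camera('scene');Ps=pose('scene',cs)
f=np.array([.5246,.0368,0]);a=np.radians(-1.3);F=rot([0,0,-1.3])
for X in [(-57,33,60),(-57,-33,60),(-57,0,62)]:
    p=proj(c,P,f+F@(np.array(X)/1000));print(X,p.round(1));cv2.circle(im,tuple(int(round(v)) for v in p),3,(0,0,255),1)
s=cs['color'].copy()
for X in [(-57,33,60),(-57,-33,60),(63,33,60),(63,-33,60),(87,29,81),(87,-29,81)]:
    p=proj(cs,Ps,f+F@(np.array(X)/1000));cv2.circle(s,tuple(int(round(v)) for v in p),1,(0,0,255),-1)
s=cv2.resize(s[140:240,200:320],(480,400),interpolation=2)
cv2.imwrite('pics/w5.png',cv2.resize(np.hstack([im[100:380,140:500],cv2.resize(s,(336,280))]),(0,0),fx=1.14,fy=1.14))
E
```

```text
10.7 [0.5107 0.0372 0.1214] [1.7999e+02 1.0000e-01 1.7866e+02]
(-57, 33, 60) [373.2 152.8]
(-57, -33, 60) [269.9 152.9]
(-57, 0, 62) [321.6 153.2]
```

View pics/w5.png

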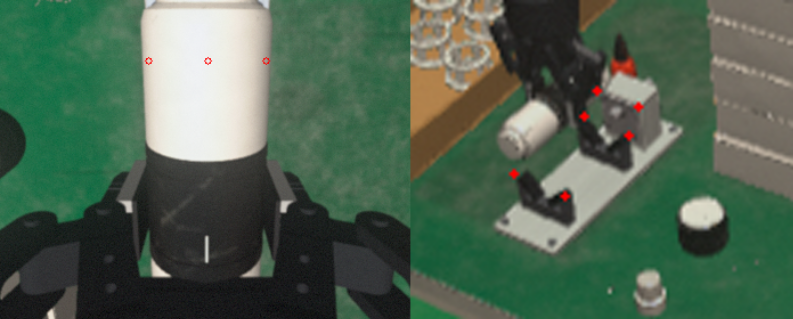

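The barrel hangs over the saddles, aligned in the wrist view. In the scene crop, the predicted saddle corners at (514,174) and (565,197) lie about 2 px left of the seen ones. I'll check whether the held barrel shows the same offset, which would make it camera calibration.

```bash
python3 - <<'E'
from h import *
o=bot.get_obs();c=bot.camera('scene');P=pose('scene',c);F=rot([0,0,-1.3])
b=o['ee_pos']+[0,0,.0153]
pts=np.array([proj(c,P,b+F@np.array([x,.0225*np.cos(t),.0225*np.sin(t)])) for x in np.linspace(-.075,-.024,8) for t in np.linspace(0,6.28,40)])
hull=cv2.convexHull(pts.astype(np.float32));M=cv2.moments(hull);pc=np.array([M['m10'],M['m01']])/M['m00']
x,y,w,h=cv2.boundingRect(hull.astype(np.int32));print('pred c',pc.round(1),'bbox',x,y,w,h)
im=c['color'];hs=cv2.cvtColor(im,cv2.COLOR_BGR2HSV)
m=((hs[...,1]<50)&(hs[...,2]>130)).astype(np.uint8);n,l,st,ce=cv2.connectedComponentsWithStats(m)
for i in range(1,n):
    if np.hypot(*(ce[i]-pc))<15 and st[i][4]>15:print(ce[i].round(1),st[i])
E
```

```text
pred c [235.8 181.3] bbox 225 171 22 21
[237.1 178.7] [228 171  18  17 174]
```

The barrel is offset the same way (+1.3 to 2 px), so it comes from the scene camera's calibration and the relative placement stands. Lowering now.

Call:
arm_command(
  series=[
    [0, 0, 0.018, 0],
    [0, 0, 0.036, 0],
    [0, 0, 0.052, 0],
    [0, 0, 0.064, 0],
    [0, 0, 0.068, 0],
  ],
)

```text
time: 11.35
ee_pos: [0.5096, 0.0374, 0.0511]
tcp_rot: [-180.0, -0.1, 178.7]
wrist_force: [-0.9, -0.2, -1.6]
opening: 0.0438
grasp_force: 36.5
```

Call:
arm_command(
  series=[
    [0, 0, 0.001, 0],
    [0, 0, 0.002, 0],
    [0, 0, 0.003, 0],
    [0, 0, 0.004, 0],
    [0, 0, 0.004, 0],
  ],
)

```text
time: 11.85
ee_pos: [0.5104, 0.0374, 0.0485]
tcp_rot: [180.0, 0.0, 178.7]
wrist_force: [0.1, -0.1, -2.4]
opening: 0.0442
grasp_force: 36.5
```

Call:
arm_command(
  series=[
    [0, 0, 0.0005, 0],
    [0, 0, 0.001, 0],
    [0, 0, 0.0015, 0],
    [0, 0, 0.002, 0],
    [0, 0, 0.002, 0],
  ],
)

```text
time: 12.35
ee_pos: [0.5106, 0.0379, 0.0469]
tcp_rot: [179.9, 0.1, 178.7]
wrist_force: [-0.3, 4.2, 5.6]
opening: 0.044
grasp_force: 37.2
```

Call:
arm_command(
  series=[
    [0, 0, 0, 0],
    [0, 0, 0, 0],
    [0, 0, 0, 0],
    [0, 0, 0, 0],
    [0, 0, 0, 0],
  ],
)

```text
time: 12.85
ee_pos: [0.5106, 0.0379, 0.0469]
tcp_rot: [179.9, 0.1, 178.7]
wrist_force: [-0.4, 3.3, 4.9]
opening: 0.044
grasp_force: 37.2
```

Contact at the expected height. I'll open slightly so the barrel settles into the saddles by itself.

Call:
arm_command(
  series=[
    [0, 0, 0, 0],
    [0, 0, 0, 0],
    [0, 0.0005, 0, 0],
    [0, 0.0008, 0, 0],
    [0, 0.0008, 0, 0],
  ],
  hand=0.058,
)

```text
time: 13.35
ee_pos: [0.5102, 0.0382, 0.0461]
tcp_rot: [-180.0, -0.0, 178.7]
wrist_force: [-0.0, -0.3, 0.0]
opening: 0.0578
grasp_force: 0.0
```

Call:
arm_command(
  series=[
    [0, 0, 0, 0],
    [0, 0, 0, 0],
    [0, 0, 0, 0],
    [0, 0, 0, 0],
    [0, 0, 0, 0],
  ],
)

```text
time: 13.85
ee_pos: [0.5103, 0.0382, 0.0463]
tcp_rot: [-180.0, -0.0, 178.7]
wrist_force: [0.2, -0.5, 0.3]
opening: 0.058
grasp_force: 0.0
```

```bash
python3 - <<'E'
from h import *
o=bot.get_obs();print(o['time'],o['ee_pos'].round(4),o['wrist_force'].round(1),o['opening'])
w=bot.camera('wrist')['color'];s=bot.camera('scene')['color']
cv2.imwrite('pics/w6.png',np.hstack([w[60:380,120:520],cv2.resize(s[140:220,210:310],(400,320),interpolation=2)]))
E
```

```text
13.85 [0.5103 0.0382 0.0463] [ 0.2 -0.5  0.3] 0.05804983273178502
```

View pics/w6.png

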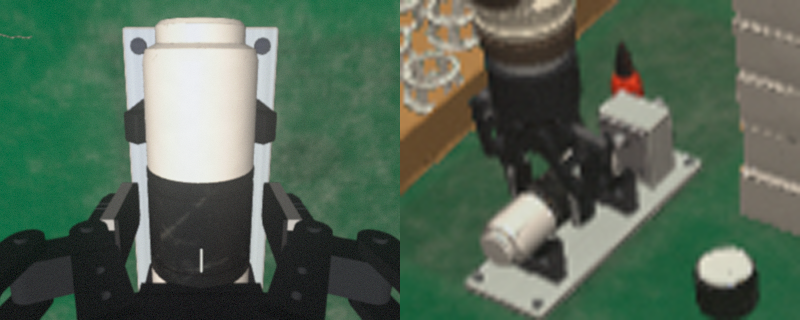

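The barrel has settled centrally: the saddle ears show evenly at (134,123) and (266,123), well short of the plunger. Regrip, then push slowly.

Call:
arm_command(
  series=[
    [0, 0, -0.001, 0],
    [0, 0, -0.001, 0],
    [0, 0, -0.001, 0],
    [0, 0, -0.001, 0],
    [0, 0, -0.001, 0],
  ],
  hand=0.03,
  grip_force=40,
)

```text
time: 14.45
ee_pos: [0.5104, 0.0381, 0.0475]
tcp_rot: [-180.0, 0.0, 178.7]
wrist_force: [-0.7, -3.2, 3.8]
opening: 0.044
grasp_force: 41.1
```

Call:
arm_command(
  series=[
    [0, 0, 0, 0],
    [0, 0, 0, 0],
    [0, 0, 0, 0],
    [0, 0, 0, 0],
    [0, 0, 0, 0],
  ],
)

```text
time: 14.95
ee_pos: [0.5104, 0.0381, 0.0475]
tcp_rot: [-180.0, 0.0, 178.7]
wrist_force: [-1.3, -4.0, 4.8]
opening: 0.0438
grasp_force: 41.4
```

Call:
arm_command(
  series=[
    [-0.0015, 0, 0, 0],
    [-0.003, 0, 0, 0],
    [-0.0045, 0, 0, 0],
    [-0.006, 0, 0, 0],
    [-0.0075, 0, 0, 0],
  ],
)

```text
time: 15.45
ee_pos: [0.5174, 0.0379, 0.0474]
tcp_rot: [-180.0, -0.0, 178.7]
wrist_force: [-4.3, -3.6, 7.3]
opening: 0.0438
grasp_force: 41.5
```

Call:
arm_command(
  series=[
    [-0.001, -0.0002, -0.0003, 0],
    [-0.002, -0.0004, -0.0006, 0],
    [-0.003, -0.0005, -0.0008, 0],
    [-0.004, -0.0005, -0.0008, 0],
    [-0.005, -0.0005, -0.0008, 0],
  ],
)

```text
time: 15.95
ee_pos: [0.5227, 0.0377, 0.0478]
tcp_rot: [180.0, -0.0, 178.7]
wrist_force: [0.1, 0.4, -1.8]
opening: 0.0438
grasp_force: 40.8
```

Call:
arm_command(
  series=[
    [-0.001, 0, 0, 0],
    [-0.002, 0, 0, 0],
    [-0.003, 0, 0, 0],
    [-0.004, 0, 0, 0],
    [-0.005, 0, 0, 0],
  ],
)

```text
time: 16.45
ee_pos: [0.5275, 0.0374, 0.0479]
tcp_rot: [180.0, -0.0, 178.7]
wrist_force: [-1.9, 0.3, -1.9]
opening: 0.0441
grasp_force: 40.8
```

Call:
arm_command(
  series=[
    [0, 0, 0.0003, 0],
    [-0.001, 0, 0.0005, 0],
    [-0.002, 0, 0.0005, 0],
    [-0.003, 0, 0.0005, 0],
    [-0.004, 0, 0.0005, 0],
  ],
)

```text
time: 16.95
ee_pos: [0.5317, 0.0373, 0.0477]
tcp_rot: [180.0, -0.0, 178.7]
wrist_force: [-4.9, 2.6, 3.0]
opening: 0.0439
grasp_force: 41.2
```

Call:
arm_command(
  series=[
    [-0.001, 0, 0, 0],
    [-0.002, 0, 0, 0],
    [-0.003, 0, 0, 0],
    [-0.0035, 0, 0, 0],
    [-0.004, 0, 0, 0],
  ],
)

```text
time: 17.45
ee_pos: [0.5356, 0.0373, 0.0477]
tcp_rot: [180.0, -0.0, 178.7]
wrist_force: [-5.7, 2.6, 3.5]
opening: 0.0439
grasp_force: 41.3
```

Call:
arm_command(
  series=[
    [-0.0005, 0, 0, 0],
    [-0.001, 0, 0, 0],
    [-0.0015, 0, 0, 0],
    [-0.002, 0, 0, 0],
    [-0.002, 0, 0, 0],
  ],
)

```text
time: 17.95
ee_pos: [0.5375, 0.0372, 0.0477]
tcp_rot: [180.0, -0.0, 178.7]
wrist_force: [-5.9, 1.4, 5.2]
opening: 0.0438
grasp_force: 41.3
```

Call:
arm_command(
  series=[
    [-0.0005, 0, 0, 0],
    [-0.001, 0, 0, 0],
    [-0.0015, 0, 0, 0],
    [-0.0015, 0, 0, 0],
    [-0.0015, 0, 0, 0],
  ],
)

```text
time: 18.45
ee_pos: [0.5389, 0.0372, 0.0477]
tcp_rot: [180.0, -0.0, 178.7]
wrist_force: [-6.0, 2.9, 4.5]
opening: 0.0438
grasp_force: 41.4
```

Call:
arm_command(
  series=[
    [-0.0005, 0, 0, 0],
    [-0.001, 0, 0, 0],
    [-0.0015, 0, 0, 0],
    [-0.0015, 0, 0, 0],
    [-0.0015, 0, 0, 0],
  ],
)

```text
time: 18.95
ee_pos: [0.54, 0.0372, 0.0477]
tcp_rot: [180.0, -0.1, 178.7]
wrist_force: [-8.3, 2.2, 5.0]
opening: 0.0436
grasp_force: 41.6
```

Call:
arm_command(
  series=[
    [-0.0004, 0, 0, 0],
    [-0.0008, 0, 0, 0],
    [-0.001, 0, 0, 0],
    [-0.001, 0, 0, 0],
    [-0.001, 0, 0, 0],
  ],
)

```text
time: 19.45
ee_pos: [0.54, 0.0372, 0.0477]
tcp_rot: [180.0, -0.2, 178.7]
wrist_force: [-14.8, 1.6, 9.6]
opening: 0.0442
grasp_force: 41.8
```

Call:
arm_command(
  series=[
    [0, 0, 0, 0],
    [0, 0, 0, 0],
    [0, 0, 0, 0],
    [0, 0, 0, 0],
    [0, 0, 0, 0],
  ],
)

```text
time: 19.95
ee_pos: [0.54, 0.0372, 0.0477]
tcp_rot: [180.0, -0.2, 178.7]
wrist_force: [-14.7, 1.5, 9.8]
opening: 0.0439
grasp_force: 41.8
```

```bash
python3 - <<'E'
from h import *
o=bot.get_obs();print(o['time'],o['ee_pos'].round(4),o['wrist_force'].round(1),o['opening'],o['grasp_force'],o['qd'].round(2))
c=bot.camera('scene');P=pose('scene',c)
for n in('barrel_mid','plunger_nose'):
    for m in bot.mark_of('scene',n)[:2]:print(n,m['location'],m['confidence'],at_z(c,P,m['location'],.062).round(4))
E
```

```text
19.95 [0.54   0.0372 0.0477] [-14.7   1.5   9.8] 0.04392866462823412 41.775153279304504 [-0.06 -0.01  0.1  -0.04 -0.04  0.03]
barrel_mid [451.5, 295.4] 0.98 [ 0.4258 -0.7277  0.062 ]
barrel_mid [308.7, 196.6] 0.72 [ 0.5861 -0.166   0.062 ]
```

The barrel is held steady against the hard stop at about 15 N in total, of which the spring takes about 6 N. The advance stopped 14 mm after first plunger contact, as it should. Handing in.

```bash
python3 -c "
from workcell import bot
print(bot.job_done())"
```

```text
the job is handed in; nothing more can be done
None
```

The barrel settled in the saddles short of the plunger, was pushed to the stop, and was handed in at about 20 s, still gripped and pressed there with about 15 N (about 6 N of it the spring); I judged contact from wrist force and travel, not from a picture.

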